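# Used syringe into the sharps drop box

## Robot

A 6-joint arm with a two-finger parallel gripper is mounted at the origin on a cart in front of the work surface, level with it; the furniture and walls round the work are solid. World frame = base frame: x ahead of the robot, y to its left, z up, the work surface at z = 0. Lengths are in m, angles in rad, forces in N, time in s.
With the tool pointing down it reaches from about 0.375 to 0.9 m from the base axis. Payload 3.1 kg.
Tool frame: the origin (TCP) lies at the very end of the fingers, on their centre line; the grasp point (between the pads) lies 19 mm behind it (robot.grasp_offset is the distance from the TCP to the grasp point, in m); z points along the fingers, y is the line along which they close (so a half turn about z gives the same grasp; the last joint's range is limited). The gripper opens to 85 mm and grips with 20 to 120 N. Pads are 22 mm wide; open, the fingers measure 114 mm over their backs; the gripper's body (76 mm by 85 mm) begins 54 mm behind the grasp point. The pads swing forward as they close: fully open they stand 13 mm farther back than shut.
Start: joints at [0.99, 0.527, 1.433, -0, 1.181, -0.178], TCP at [0.245, 0.575, 0.231] pointing down, gripper open.
Joint ranges: [-3.08, 3.08], [-0.75, 2.2], [0.22, 2.44], [-1.43, 4.57], [0, 2.65], [-2.85, 2.85]. Speed limits (rad/s): [2.79, 2.79, 3.14, 3.14, 3.14, 3.14].

## Interface

Orientations are given as a rotation vector (axis times angle).
In Python, from workcell import robot gives the robot as it stands.
- The arm moves only by the tool play_rows, never from a script. Its arguments are lists of equal length, an entry for each row: "dp": the shift along the tool's x, y, z as a fraction of full scale, a list of three; "turn": the turn, a rotation vector about the tool's x, y, z as a fraction of full scale, a list of three; "hand": the opening, from -1 (shut) to 1 (fully open). A call has 1 to 20 rows; each row is the pose to reach, as a shift and turn from the pose commanded when the call began, along the tool's axes at that moment; what a row does not reach only later rows make up. Full scale, the value 1, is 150 mm for a shift and 120 degrees for a turn. A row lasts 1/12 s, in which the tool goes at most 41.7 mm and 7.16 degrees, less where a joint would pass 70% of its speed; a pose out of reach is approached as far as the arm can. A call with a number of a shift or a turn outside -1 to 1 is refused whole. A call with a gripper value outside its range is refused whole. The fingers move at their own pace and stop on an object; the grip force is fixed at half the most. Time passes only in rows, so rows that repeat a pose let the fingers close. It gives the time, the measured TCP pose, the force, the opening and the grip force at its end, in the units of the state.
- robot.get_obs(): the state, without advancing time (a new reading comes with each control period).
- robot.camera(name): name is "scene" or "side" or "wrist"; returns a dict with "img" (384x512x3 uint8, red, green, blue), "depth" (384x512 float32, m along the optical axis (not along the pixel's ray), 0 where there is no reading), "fov_y" (degrees; the focal length in pixels is half the picture's height over the tangent of half this angle, whatever the lens; pixels are square), "cx", "cy" (the principal point, pixels), "extrinsics" (4x4, takes a point from camera to world coordinates); the wrist camera has in their place "mount" (4x4, takes a point from camera to tool coordinates, whose origin is the TCP and whose axes are the flange's). Camera axes: x right, y down, z forward; pixel columns grow to the right and rows downward; lengths in m; the calibration is good to about 2 mm. A picture is of the moment at which its call begins: read the wrist's pose just before it.
- robot.hand_in(): hands the job in; it is judged then, once.
Trained networks look in a picture, given as the dict that the camera call returned (one of the last four; its "shot" number tells which), for a name from the list of things; names that differ only in an ending like _2 or _b are one class to them, and where a whole thing is asked for, a point or a joint stands for the part that bears it (a point fixed in the world has none). Each returns a list of dicts, best first, with "p" (0 to 1); they miss things now and then, are a little off and sometimes report something else, mostly with a low value. They report only what shows in the picture. A call takes as long as a camera call. They do not tell look-alikes from the thing itself.
- robot.trace(picture, label): "mask" (384x512 bool, what is visible of it) and "uv" ([column, row] in pixels, amid what is visible of it).
- robot.mark_of(picture, label): "uv" ([column, row] in pixels: a listed point, or the origin of a listed thing).
The state is a dict: "time_s": time; "joint_pos": joint angles; "dq": joint speeds; "joint_efforts": joint torques, N m; "ee_pos": TCP position; "ee_rot": TCP orientation; "wrist_force": force on the tool from outside, world axes, zero at the start; "wrist_torque": the same for the moment, N m; "finger_gap": finger opening in m; "finger_force": force on a finger pad.
Only numpy, scipy, OpenCV 4.12 (cv2) and the standard library are available. Lean on these libraries where they do the work, as an engineer would, in place of code of your own. Each camera call takes 0.05 s, during which the arm holds its last target. There are 200 camera calls.

## Task

Dispose of the used rinse syringe in the sharps drop box. Lay it lengthwise on the box's tipping tray, in under the hood until it lies flat and wholly on the tray, and let go of it; then turn the wing knob clockwise all the way to its stop, so that the tray tips the syringe into the bin, and let the knob spring fully back home. Leave the handpiece, kidney dish, scaler and mirror where they are.

Things in the scene. Friction and masses are not known exactly. Their poses are not given: they have to be found in the camera images.
- syringe: The used rinse syringe: white barrel with dark rings, 116 long, 18 wide and high, 20 g, rigid. Lies on the blue towel (10.7 mm above the worktop), roughly pointing away from the robot. Origin: centre of its underside; its y axis runs along its length (+-58), z up. Either end may go first. Grasp it across the barrel anywhere along its length.
- drop_box: White sharps box, fixed, 200 deep (x), 208 wide (y -96 to +112), front faces the robot. Origin: its underside, x axis level from front (-100) to back. Left part (y > -6): bin with the tray and, over its rear, a steel hood. Right part (y -96 to -8): console whose top slopes 35 deg from level, rising to the back from z 85 at the front edge to z 152 at x -5, level behind; the knob is on the slope.
- tray_mid (a point): Middle of the tray's top face, 115 above the worktop, in the box's axes. Tray: level steel flap 146 long (x), 78 wide (y), 8 deep in a well 148 x 82 of the deck; deck in front of it is 26 long. It is held up by the knob's spring: some 3 N pressed on its middle makes it give. The hood stands on the deck.
- hood_lip (a point): Middle of the lower front edge of the hood, in the box's axes: 15 before the tray's middle and 57 above the tray. The hood's front plate rises upright from here to 95 above the tray; behind it the hood is hollow, 101 wide inside, open only to the front: 58 of the tray's length is open to above, the rest is under the hood.
- bin_mid (a point): Middle of the bin's floor, 8 above the worktop, in the box's axes. The bin inside, under the tray, runs from -96 to 96 in x and from -60 to 56 in y from here.
- knob_grip (a point): On the knob's axis, 36 out from the sloping panel, in the middle of where to grip its wing: a black upright bar 64 long, 14 thick, rising from 14 to 46 over the panel on a disc of radius 27. z axis: out of the panel along the knob's axis, leaning 35 deg from vertical towards the box's front (the box's -x). x axis: along the wing; it points up the slope at home.
- knob (a joint): Turn of the wing knob in rad: 0 home, grows clockwise as seen looking at the panel, hard stop at 1.3. Its spring pulls it home: 0.12 N m at home, 0.28 N m at the stop. It turns back by itself when let go, in about half a second.
- tray (a joint): Angle of the tipping tray in rad, geared 1 to 1 to the knob: 0 level and shut, 1.3 hanging down into the bin. It hinges along its right long edge; its left edge drops, and the syringe slides off to the left once it tips more than 0.45 to 0.65 rad.
- handpiece: White dental handpiece, 120 long, 18 wide, lying in the kidney dish. Bystander. Origin: centre of its underside.
- kidney_dish: Steel kidney dish, 183 x 97 x 32 high, on the worktop before the drop box, with the handpiece in it. Bystander. Origin: centre of its underside.
- scaler: Thin steel double-ended hand instrument, 176 long, 9 high, on the left part of the towel. Bystander. Origin: centre of its underside.
- mirror: Steel mouth mirror, 173 long, with a round mirror of 22 at one end, on the left part of the towel. Bystander. Origin: centre of its underside.
Not all that is in view belongs to the job. What is shaped like the syringe but green is not meant.

How it is judged:
On the way, in this order (a step that is already met when the one before it is completed fails the run):
1. the syringe lies flat and still on the closed tray, lengthwise and wholly on it, let go (x of syringe in the frame of tray_mid between -0.016 and 0.016 m and y of syringe in the frame of tray_mid between -0.034 and 0.034 m and z of syringe in the frame of tray_mid between -0.005 and 0.022 m and angle between syringe's own y axis and vertical between 1.51 and 1.63 rad and angle between the y axis of syringe and the x axis of drop_box, either way round below 0.3 rad and contact force between the fingers and syringe below 0.05 N and linear speed of syringe below 0.02 m/s and value of joint knob below 0.1 rad), for 0.2 s.
2. the knob is turned to its stop (value of joint knob above 1.22 rad), for 0.05 s.
At the end, for the whole second after the job is handed in: The syringe lies at rest inside the bin (lower than 60 mm over its floor), and knob and tray are back home, within 0.06 rad of 0 (x of syringe in the frame of bin_mid between -0.096 and 0.096 m and y of syringe in the frame of bin_mid between -0.065 and 0.0585 m and z of syringe in the frame of bin_mid below 0.06 m and value of joint each of knob, tray below 0.06 rad and linear speed of syringe below 0.02 m/s); the robot touches nothing.
It fails at once if the handpiece is shifted by more than 30 mm (distance of handpiece from where it was at the start of the episode above 0.03 m).
It fails at once if the kidney dish is shifted by more than 30 mm (distance of kidney_dish from where it was at the start of the episode above 0.03 m).
It fails at once if the scaler is shifted by more than 30 mm (distance of scaler from where it was at the start of the episode above 0.03 m).
It fails at once if the mirror is shifted by more than 30 mm (distance of mirror from where it was at the start of the episode above 0.03 m).
It also fails if it takes over 64 s, if anything falls off the work surface, if the arm or the gripper's body presses on something with over 40 N, if the wrist force passes 120 N, or if a joint passes its speed limit or range.

## Working session

There is one attempt and no reset: what is moved stays moved. The work goes in short steps, Python scripts to look and compute and a tool call to move; the robot and the scene stay as the last step left them, time stands still between calls to the robot, and variables do not carry over. Pictures are saved under pics/ and viewed, at most 10 in all, crops included, and the job is handed in when it is done.

Besides the shell and the picture viewer there is one more tool, called after "Call:" by a JSON object that holds its "method" and its "body". play_rows: Moves the arm, as the interface text tells. Shift numbers are shares of 150 mm and turn numbers shares of 120 degrees, none past 1 either way. Its arguments: {"type":"object","properties":{"dp":{"type":"array"},"turn":{"type":"array"},"hand":{"type":"array"}},"required":["dp","turn","hand"]}

```bash
mkdir -p pics
cat > h.py <<'E'
import numpy as np, cv2
from scipy.spatial.transform import Rotation as R
from workcell import robot
def cam(n):
    o=robot.get_obs(); c=robot.camera(n)
    if n=='wrist':
        T=np.eye(4);T[:3,:3]=R.from_rotvec(o['ee_rot']).as_matrix();T[:3,3]=o['ee_pos']
        c['E']=T@c['mount']
    else: c['E']=np.array(c['extrinsics'])
    c['f']=192/np.tan(np.radians(c['fov_y'])/2); return c
def ray(c,uv):
    d=np.array([(uv[0]-c['cx'])/c['f'],(uv[1]-c['cy'])/c['f'],1.]);return c['E'][:3,3],c['E'][:3,:3]@d
def at(c,uv,d):
    o,r=ray(c,uv);return o+r*d
def dep(c,uv):
    u,v=int(round(uv[0])),int(round(uv[1]));p=c['depth'][max(0,v-1):v+2,max(0,u-1):u+2];p=p[p>0];return float(np.median(p)) if p.size else 0
def onz(c,uv,z):
    o,r=ray(c,uv);return o+r*(z-o[2])/r[2]
def cloud(c,m):
    v,u=np.nonzero(m&(c['depth']>0));d=c['depth'][v,u]
    P=np.stack([(u-c['cx'])/c['f']*d,(v-c['cy'])/c['f']*d,d],1)
    return P@c['E'][:3,:3].T+c['E'][:3,3]
def tri(a):
    A=np.zeros((3,3));b=np.zeros(3)
    for o,r in a:
        r=r/np.linalg.norm(r);M=np.eye(3)-np.outer(r,r);A+=M;b+=M@o
    return np.linalg.solve(A,b)
def save(c,n): cv2.imwrite('pics/'+n,c['img'][:,:,::-1])
E
cat > a.py <<'E'
from h import *
np.set_printoptions(precision=4,suppress=True)
C={n:cam(n) for n in('scene','side','wrist')}
cv2.imwrite('pics/a.png',cv2.resize(np.hstack([C['scene']['img'],C['side']['img']])[:,:,::-1],(800,300)))
save(C['scene'],'s.png');save(C['wrist'],'w.png')
for l in['syringe','drop_box','tray_mid','hood_lip','bin_mid','knob_grip','handpiece','kidney_dish']:
    for n,c in C.items():
        for r in robot.mark_of(c,l)[:3]:
            print(l,n,round(r['p'],2),np.round(r['uv'],1),at(c,r['uv'],dep(c,r['uv'])))
for n,c in C.items():
    for r in robot.trace(c,'syringe')[:3]:
        P=cloud(c,r['mask']);m=np.median(P,0);w,v=np.linalg.eigh(np.cov(P[:,:2].T)) if len(P)>5 else (0,np.zeros((2,2)))
        print('tr',n,round(r['p'],2),np.round(r['uv']),len(P),m,P.max(0),P.min(0),v[:,-1],C[n]['img'][r['mask']].mean(0))
E
python3 a.py
```

```text
syringe scene 0.71 [214.4 201.6] [ 0.5306 -0.0629  0.0242]
syringe scene 0.61 [363.9 198.1] [ 0.2844 -0.5032  0.0028]
syringe side 0.83 [211.1 252.1] [ 0.5353 -0.0576  0.0143]
syringe side 0.49 [298.5 187.6] [ 0.2977 -0.51    0.0126]
drop_box scene 0.84 [284.9 155.5] [ 0.5144 -0.332   0.1065]
drop_box side 0.93 [212.1 204.7] [ 0.5638 -0.2778  0.0441]
tray_mid scene 0.95 [275.1 132. ] [ 0.6197 -0.3627  0.1169]
hood_lip scene 0.93 [273.6 123.6] [ 0.5994 -0.3415  0.18  ]
hood_lip side 0.88 [206.2 154.9] [ 0.587  -0.3597  0.1709]
hood_lip side 0.35 [238.  156.2] [ 0.4972 -0.4199  0.1502]
bin_mid scene 0.76 [271.3 155.4] [ 0.5282 -0.2862  0.1205]
bin_mid scene 0.7 [168.4 259.5] [0.4162 0.1538 0.0189]
bin_mid scene 0.28 [286.9 157.4] [ 0.5092 -0.337   0.099 ]
knob_grip scene 0.79 [309.3 139.6] [ 0.5037 -0.4222  0.1414]
knob_grip side 0.74 [240.9 154.6] [ 0.4887 -0.4299  0.1526]
handpiece scene 0.46 [308.4 210.8] [ 0.3348 -0.305   0.0187]
handpiece side 0.5 [291.3 215.8] [ 0.3367 -0.2325  0.0311]
kidney_dish scene 0.73 [308.6 136.9] [ 0.507  -0.4206  0.1518]
kidney_dish scene 0.64 [308. 215.] [ 0.3311 -0.3024  0.0015]
kidney_dish scene 0.28 [166.1 260.7] [0.4171 0.1612 0.0174]
kidney_dish side 0.79 [297.  213.7] [ 0.3156 -0.3058  0.0048]
tr scene 0.62 [364. 195.] 101 [ 0.2914 -0.5044  0.0172] [ 0.3103 -0.4506  0.0235] [ 0.2695 -0.5454  0.0055] [-0.3356  0.942 ] [ 60.2376 119.8119  66.9307]
tr scene 0.47 [213. 198.] 71 [ 0.5464 -0.0616  0.028 ] [ 0.5812 -0.0495  0.0347] [ 0.5115 -0.0756  0.0214] [-0.9578 -0.2873] [188.7887 187.4507 181.7324]
```

View pics/a.png

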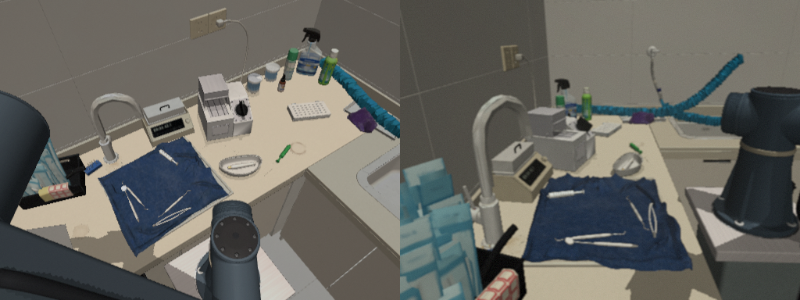

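```bash
cat > b.py <<'E'
from h import *
np.set_printoptions(precision=4,suppress=True)
C={n:cam(n) for n in('scene','side')}
for n,c in C.items(): print(n,c['E'][:3,3],c['f'])
for l,a,b in[('syringe',(214.4,201.6),(211.1,252.1)),('lip',(273.6,123.6),(206.2,154.9)),('knob',(309.3,139.6),(240.9,154.6)),('hp',(308.4,210.8),(291.3,215.8))]:
    print(l,tri([ray(C['scene'],a),ray(C['side'],b)]))
print('tray', onz(C['scene'],(275.1,132),.115))
# box deck plane and walls from depth
P=np.vstack([cloud(c,np.ones((384,512),bool)) for c in C.values()])
q=P[(P[:,0]>.4)&(P[:,0]<.8)&(P[:,1]<-.2)&(P[:,1]>-.55)]
h,e=np.histogram(q[:,2],bins=60,range=(0,.3));print(list(zip(np.round(e,3),h)))
for n,c in C.items():
  for l in('drop_box','kidney_dish','handpiece','knob_grip'):
    for r in robot.trace(c,l)[:1]:
        q=cloud(c,r['mask']);print(l,n,r['p'],len(q),np.percentile(q,[2,50,98],axis=0).ravel())
for n,c in C.items():
    b={'scene':(180,80,380,250),'side':(150,90,350,280)}[n];x0,y0,x1,y1=b
    cv2.imwrite(f'pics/{n}c.png',cv2.resize(c['img'][y0:y1,x0:x1,::-1],None,fx=3,fy=3,interpolation=cv2.INTER_CUBIC))
E
python3 b.py
python3 - <<'E'
import cv2,numpy as np
a=cv2.imread('pics/scenec.png');b=cv2.imread('pics/sidec.png')
print(a.shape,b.shape)
E
```

```text
scene [-0.1989  0.2096  1.0166] 377.2258653771207
side [0.3941 0.7216 0.4649] 375.7980808282914
syringe [ 0.5382 -0.0659  0.0109]
lip [ 0.5875 -0.3361  0.1824]
knob [ 0.4878 -0.4085  0.1593]
hp [ 0.3374 -0.3103  0.0005]
tray [ 0.6214 -0.3639  0.115 ]
[(np.float64(0.0), np.int64(3633)), (np.float64(0.005), np.int64(320)), (np.float64(0.01), np.int64(179)), (np.float64(0.015), np.int64(175)), (np.float64(0.02), np.int64(184)), (np.float64(0.025), np.int64(195)), (np.float64(0.03), np.int64(205)), (np.float64(0.035), np.int64(192)), (np.float64(0.04), np.int64(216)), (np.float64(0.045), np.int64(237)), (np.float64(0.05), np.int64(244)), (np.float64(0.055), np.int64(258)), (np.float64(0.06), np.int64(296)), (np.float64(0.065), np.int64(292)), (np.float64(0.07), np.int64(306)), (np.float64(0.075), np.int64(303)), (np.float64(0.08), np.int64(321)), (np.float64(0.085), np.int64(328)), (np.float64(0.09), np.int64(352)), (np.float64(0.095), np.int64(341)), (np.float64(0.1), np.int64(349)), (np.float64(0.105), np.int64(329)), (np.float64(0.11), np.int64(429)), (np.float64(0.115), np.int64(969)
[... 1401 characters left out ...]
6 1093 [ 0.2825 -0.3867 -0.0005  0.3404 -0.3072  0.0084  0.3887 -0.2283  0.0333]
handpiece scene 0.56 147 [ 0.3125 -0.3578  0.0081  0.3347 -0.3021  0.0178  0.3577 -0.2586  0.0245]
knob_grip scene 0.45 185 [ 0.4785 -0.4525  0.1156  0.5096 -0.4218  0.1382  0.5348 -0.4103  0.1676]
drop_box side 0.78 5116 [ 0.4745 -0.4521  0.0111  0.5845 -0.3181  0.1164  0.6923 -0.2679  0.2114]
kidney_dish side 0.78 723 [ 0.2799 -0.386   0.0023  0.3284 -0.3216  0.0176  0.3814 -0.2243  0.0324]
handpiece side 0.49 110 [ 0.3096 -0.378   0.0029  0.3332 -0.3063  0.018   0.3529 -0.2651  0.0224]
knob_grip side 0.83 260 [ 0.4753 -0.4339  0.1155  0.5071 -0.422   0.1394  0.532  -0.4077  0.1679]
(510, 600, 3) (570, 600, 3)
```

The scene picture shows the white syringe at the back of the towel, around (170,155) in the combined view. The box, with its hood and black knob, is at (225,105), the kidney dish at (240,165), and the green decoy at (285,155). Next I'll fit the box pose from depth.

```bash
cat > c.py <<'E'
from h import *
np.set_printoptions(precision=4,suppress=True)
C={n:cam(n) for n in('scene','side')}
for n,c in C.items():
    P=cloud(c,np.ones((384,512),bool))
    P=P[(P[:,0]>.42)&(P[:,0]<.74)&(P[:,1]<-.22)&(P[:,1]>-.53)&(P[:,2]<.23)]
    top=P[(P[:,2]>.203)&(P[:,2]<.218)]
    print(n,'hoodtop',cv2.minAreaRect(top[:,:2].astype(np.float32)*1000),top[:,2].mean())
    lw=P[(P[:,2]>.02)&(P[:,2]<.1)]
    # front wall: points with min x ; fit line x = a+b y robustly
    for nm,q in(('front',lw[(lw[:,0]<.53)&(lw[:,1]<-.29)&(lw[:,0]>.44)]),('left',lw[(lw[:,0]>.50)&(lw[:,1]>-.32)])):
        if len(q)<50: continue
        x,y=(q[:,1],q[:,0]) if nm=='front' else (q[:,0],q[:,1])
        k=np.ones(len(x),bool)
        for _ in range(8):
            p=np.polyfit(x[k],y[k],1);r=y-np.polyval(p,x);s=max(.002,1.5*np.median(abs(r[k])));k=abs(r)<s
        print(nm,len(q),k.sum(),p,s)
    all_=P[P[:,2]>.05];print('all',cv2.minAreaRect(all_[:,:2].astype(np.float32)*1000))
    hp=P[(P[:,2]>.178)&(P[:,2]<.203)];print('hood',cv2.minAreaRect(hp[:,:2].astype(np.float32)*1000),np.percentile(hp,[2,98],axis=0).ravel())
    q=P[(P[:,2]>.12)&(P[:,2]<.126)];print(len(q))
sc,sd=(cv2.imread(f'pics/{n}c.png') for n in('scene','side'))
cv2.imwrite('pics/c.png',cv2.resize(np.hstack([sc,sd[:510]]),(800,340)))
E
python3 c.py
```

```text
scene hoodtop ((650.77001953125, -369.47100830078125), (108.68170166015625, 125.11830139160156), 70.52679443359375) 0.2108608736150723
front 853 525 [0.3349 0.6224] 0.002
left 615 60 [ 0.3897 -0.4927] 0.002
all ((613.7611694335938, -345.1504211425781), (319.7161560058594, 211.37661743164062), 70.11299896240234)
hood ((628.424072265625, -333.080078125), (149.56149291992188, 76.05424499511719), 26.000974655151367) [ 0.5795 -0.3967  0.1785  0.7032 -0.3019  0.2024]
442
side hoodtop ((645.2688598632812, -368.1449279785156), (113.43765258789062, 116.28644561767578), 69.9861068725586) 0.20989786169676072
front 590 501 [0.3418 0.6206] 0.002
left 1456 770 [-0.3438 -0.0834] 0.002
all ((606.9898681640625, -345.6492614746094), (319.0156555175781, 203.49057006835938), 69.53446960449219)
hood ((621.0960083007812, -334.72833251953125), (144.54754638671875, 76.51966857910156), 27.706653594970703) [ 0.5767 -0.3945  0.1784  0.699  -0.2999  0.2022]
403
```

View pics/c.png

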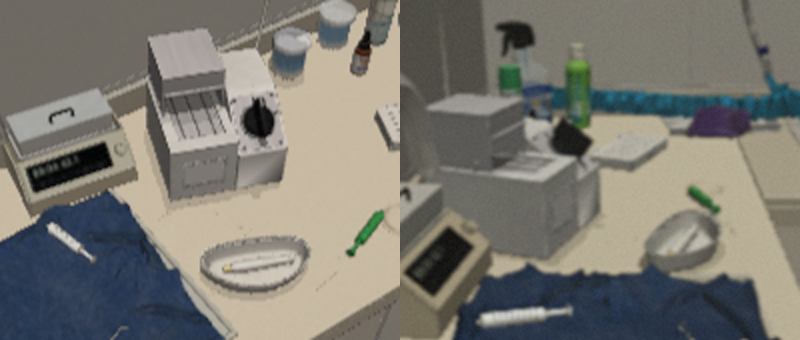

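The views match the listing: the box is yawed about -19°, and the white syringe lies on the towel beside a grey device. I'll check for obstacles and compute the first moves.

```bash
cat >> h.py <<'E'
def tool(head,tilt,flip=0):
    z=np.array([np.cos(head)*np.sin(tilt),np.sin(head)*np.sin(tilt),-np.cos(tilt)])
    y=np.array([-np.sin(head),np.cos(head),0])*(-1 if flip else 1)
    return np.stack([np.cross(y,z),y,z],1)
def go(p,Rt,frm=None):
    o=robot.get_obs();p0,R0=(o['ee_pos'],R.from_rotvec(o['ee_rot']).as_matrix()) if frm is None else frm
    d=R0.T@(np.array(p)-p0)/.15;t=R.from_matrix(R0.T@Rt).as_rotvec()/np.radians(120)
    print('dp',np.round(d,3),'turn',np.round(t,3),'rows>=',np.ceil(max(np.linalg.norm(d)*150/41.7,np.linalg.norm(t)*120/7.16)));return d,t
E
python3 - <<'E'
from h import *
np.set_printoptions(precision=4,suppress=True)
o=robot.get_obs();print(R.from_rotvec(o['ee_rot']).as_matrix(),o['finger_gap'],o['ee_pos'])
P=np.vstack([cloud(cam(n),np.ones((384,512),bool)) for n in('scene','side')])
P=P[(P[:,2]<.6)]
for x in np.arange(.35,.8,.05):
    print(round(x,2),[ (lambda q: round(float(np.percentile(q,98)),2) if len(q)>3 else None)(P[(abs(P[:,0]-x)<.025)&(abs(P[:,1]-y)<.025)][:,2]) for y in np.arange(.5,-.56,-.05)])
for f in(0,1):
  for hd in (0,-.3): go((.45,-.05,.25),tool(hd,.6,f))
E
```

```text
[[-0.92    0.392  -0.    ]
 [ 0.392   0.92   -0.0001]
 [ 0.     -0.0001 -1.    ]] 0.08555778931340287 [0.245  0.575  0.2313]
0.35 [None, None, 0.0, 0.0, 0.0, 0.02, 0.02, 0.02, 0.02, 0.02, 0.02, 0.02, 0.03, 0.03, 0.03, 0.03, 0.03, 0.03, 0.03, 0.01, 0.01, 0.01]
0.4 [None, 0.04, 0.02, 0.0, 0.0, 0.01, 0.02, 0.02, 0.02, 0.02, 0.02, 0.02, 0.04, 0.05, 0.04, 0.03, 0.03, 0.0, 0.0, 0.0, 0.01, 0.01]
0.45 [0.08, 0.06, 0.03, 0.0, 0.0, 0.0, 0.03, 0.02, 0.02, 0.02, 0.02, 0.02, 0.04, 0.04, 0.03, 0.01, 0.01, 0.0, 0.14, 0.09, 0.01, 0.01]
0.5 [0.08, 0.06, 0.02, 0.0, 0.0, 0.0, 0.03, 0.02, 0.02, 0.02, 0.02, 0.03, 0.03, 0.03, 0.03, 0.01, 0.12, 0.13, 0.15, 0.17, 0.13, 0.01]
0.55 [0.0, 0.01, 0.09, 0.09, 0.08, 0.01, 0.03, 0.02, 0.02, 0.02, 0.02, 0.03, 0.03, 0.04, 0.04, 0.12, 0.13, 0.13, 0.17, 0.16, 0.16, 0.01]
0.6 [0.08, 0.12, 0.17, 0.23, 0.12, 0.13, 0.03, 0.02, 0.02, 0.33, 0.32, 0.04, 0.04, 0.05, 0.06, 0.06, 0.21, 0.21, 0.21, 0.16, 0.16, 0.0]
0.65 [0.08, 0.22, 0.27, 0.28, 0.29, 0.08, 0.04, 0.31, 0.34, 0.35, 0.33, 0.08, 0.08, 0.12, 0.13, 0.13, 0.21, 0.21, 0.21, 0.21, 0.16, None]
0.7 [None, None, 0.28, 0.29, 0.29, 0.08, 0.04, 0.3, 0.32, 0.0, 0.0, 0.13, 0.13, 0.15, 0.13, 0.13, 0.2, 0.21, 0.21, 0.21, None, None]
0.75 [None, None, None, 0.07, 0.07, 0.06, 0.06, 0.15, 0.1, 0.06, 0.06, 0.13, 0.13, 0.13, 0.13, 0.13, 0.07, 0.44, 0.44, 0.44, 0.44, 0.4]
dp [-2.891 -3.297 -0.125] turn [-0.058 -0.283 -0.186] rows>= 16.0
dp [-2.891 -3.297 -0.125] turn [-0.015 -0.286 -0.048] rows>= 16.0
dp [-2.891 -3.297 -0.125] turn [-0.388  0.079  1.255] rows>= 23.0
dp [-2.891 -3.297 -0.125] turn [-0.429  0.022  1.388] rows>= 25.0
```

Call:
{"method": "play_rows", "body": {"dp": [[-0.17,-0.2,0],[-0.34,-0.4,0],[-0.51,-0.6,0],[-0.68,-0.8,0],[-0.85,-1,0]], "turn": [[0,0,0],[0,0,0],[0,0,0],[0,0,0],[0,0,0]], "hand": [1,1,1,1,1]}}

```text
time_s: 2.62
ee_pos: [0.3036, 0.3855, 0.2314]
ee_rot: [0.627, 3.078, 0.0]
wrist_force: [0.5, -0.8, 0.4]
finger_gap: 0.0858
finger_force: 0.0
```

Call:
{"method": "play_rows", "body": {"dp": [[-0.17,-0.2,0],[-0.34,-0.4,0],[-0.51,-0.6,0],[-0.68,-0.8,0],[-0.85,-1,0]], "turn": [[0,0,0],[0,0,0],[0,0,0],[0,0,0],[0,0,0]], "hand": [1,1,1,1,1]}}

```text
time_s: 3.03
ee_pos: [0.3623, 0.1974, 0.2317]
ee_rot: [0.627, 3.077, 0.001]
wrist_force: [1.8, -0.1, 0.3]
finger_gap: 0.0852
finger_force: 0.0
```

Call:
{"method": "play_rows", "body": {"dp": [[-0.17,-0.2,0],[-0.34,-0.4,0],[-0.51,-0.6,0],[-0.68,-0.8,0],[-0.85,-1,0],[-0.85,-1,0]], "turn": [[0,0,0],[0,0,0],[0,0,0],[0,0,0],[0,0,0],[0,0,0]], "hand": [1,1,1,1,1,1]}}

```text
time_s: 3.53
ee_pos: [0.4247, 0.0046, 0.2321]
ee_rot: [0.638, 3.069, -0.004]
wrist_force: [0.6, 0.0, -0.2]
finger_gap: 0.0853
finger_force: 0.0
```

Run:
```python
from h import *
np.set_printoptions(precision=4,suppress=True)
o=robot.get_obs();print(o['time_s'],o['ee_pos'])
go((.43,-.07,.22),tool(.2,.5))
```

```text
3.5333 [0.4247 0.0046 0.2321]
dp [-0.23  -0.442  0.083] turn [-0.074 -0.228 -0.285] rows>= 7.0
```

Call:
{"method": "play_rows", "body": {"dp": [[-0.12,-0.22,0.04],[-0.23,-0.44,0.08],[-0.23,-0.44,0.08],[-0.23,-0.44,0.08],[-0.23,-0.44,0.08],[-0.23,-0.44,0.08],[-0.23,-0.44,0.08],[-0.23,-0.44,0.08],[-0.23,-0.44,0.08]], "turn": [[-0.01,-0.03,-0.04],[-0.02,-0.07,-0.08],[-0.035,-0.1,-0.13],[-0.045,-0.14,-0.17],[-0.055,-0.17,-0.21],[-0.065,-0.2,-0.25],[-0.075,-0.23,-0.285],[-0.075,-0.23,-0.285],[-0.075,-0.23,-0.285]], "hand": [1,1,1,1,1,1,1,1,1]}}

```text
time_s: 4.28
ee_pos: [0.4375, -0.0501, 0.2381]
ee_rot: [-0.248, 2.668, 0.061]
wrist_force: [0.0, -1.0, 0.8]
finger_gap: 0.0856
finger_force: 0.0
```

```bash
cat > d.py <<'E'
from h import *
np.set_printoptions(precision=4,suppress=True)
o=robot.get_obs();print(o['ee_pos'],R.from_rotvec(o['ee_rot']).as_matrix())
c=cam('wrist');save(c,'w1.png')
for r in robot.mark_of(c,'syringe')[:2]: print('mark',r['p'],r['uv'],at(c,r['uv'],dep(c,r['uv'])),onz(c,r['uv'],.011))
for r in robot.trace(c,'syringe')[:2]:
    P=cloud(c,r['mask']);print('trace',r['p'],r['uv'],len(P),np.percentile(P,[2,50,98],axis=0).ravel())
    q=P[(P[:,2]>.015)&(P[:,2]<.035)]
    (cx,cy),(w,h),a=cv2.minAreaRect((q[:,:2]*1000).astype(np.float32));print((cx,cy),(w,h),a)
    u,s,v=np.linalg.svd(q[:,:2]-q[:,:2].mean(0),full_matrices=False);print(v[0],np.degrees(np.arctan2(v[0,1],v[0,0])))
    # towel height around
    k=cv2.dilate(r['mask'].astype(np.uint8),np.ones((31,31)))-cv2.dilate(r['mask'].astype(np.uint8),np.ones((9,9)))
    print('towel z',np.percentile(cloud(c,k>0)[:,2],[10,50,90]))
E
python3 d.py
```

```text
[ 0.4375 -0.0501  0.2381] [[-0.8792 -0.1846  0.4392]
 [-0.1643  0.9828  0.0842]
 [-0.4472  0.0019 -0.8944]]
mark 0.62 [223.0, 144.2] [ 0.5262 -0.0663  0.0278] [ 0.5386 -0.0658  0.011 ]
trace 0.61 [220.7, 146.3] 958 [ 0.4803 -0.0857  0.012   0.5278 -0.0673  0.0253  0.5798 -0.0484  0.0287]
(535.780029296875, -66.06466674804688) (114.40687561035156, 17.421550750732422) 15.635906219482422
[0.9593 0.2824] 16.405018895680058
towel z [0.011  0.0133 0.0271]
```

View pics/w1.png

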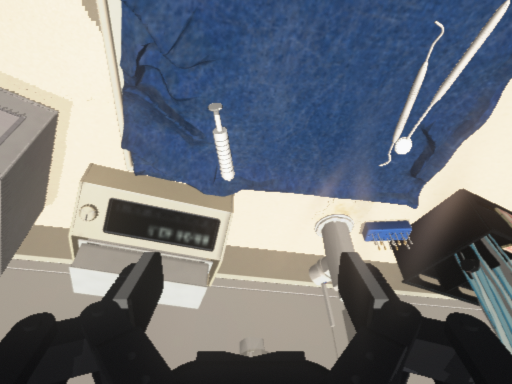

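The wrist view shows the syringe from (215,105), the plunger end nearest the robot, to (228,178) at the barrel tip. The scaler and mirror are well away at (400,120).

```bash
cat > e.py <<'E'
from h import *
np.set_printoptions(precision=4,suppress=True)
c=cam('wrist');r=robot.trace(c,'syringe')[0]
m=cv2.dilate(r['mask'].astype(np.uint8),np.ones((5,5)))>0
P=cloud(c,m&(c['img'].min(2)>110));a=np.radians(16.2);u=np.array([np.cos(a),np.sin(a)]);v=np.array([-u[1],u[0]])
q=(P[:,:2]-[.5358,-.0661]);s,t=q@u,q@v
for k in np.arange(-.065,.066,.005):
    b=abs(s-k)<.0025
    if b.sum()>2: print(round(k,3),b.sum(),np.percentile(t[b],[3,97]),np.percentile(P[b,2],[50,95]))
for sg in(-.012,-.018):
    p=np.array([.5358,-.0661])+sg*u
    go((*p,.025),tool(a,np.radians(42)))
o,d=p,tool(a,np.radians(42))[:,2]
go((*(p-.1*d[:2]),.025-.1*d[2]),tool(a,np.radians(42)))
E
python3 e.py
```

```text
-0.055 95 [-0.0063  0.0066] [0.0223 0.0275]
-0.05 15 [-0.0023  0.0027] [0.0222 0.0231]
-0.045 21 [-0.0021  0.003 ] [0.0219 0.0232]
-0.04 25 [-0.0047  0.0033] [0.0218 0.0236]
-0.035 20 [-0.0036  0.0029] [0.0221 0.0232]
-0.03 22 [-0.0052  0.003 ] [0.0217 0.0231]
-0.025 96 [-0.0076  0.0077] [0.0223 0.0275]
-0.02 49 [-0.0076  0.0083] [0.0262 0.0278]
-0.015 51 [-0.0092  0.0078] [0.0266 0.0282]
-0.01 49 [-0.0074  0.0079] [0.0268 0.0283]
-0.005 47 [-0.0097  0.0079] [0.0266 0.0282]
-0.0 50 [-0.0072  0.0082] [0.0267 0.0281]
0.005 44 [-0.0097  0.0076] [0.0264 0.0284]
0.01 43 [-0.01    0.0079] [0.0266 0.0283]
0.015 44 [-0.008   0.0076] [0.0268 0.0285]
0.02 44 [-0.01    0.0079] [0.0267 0.0286]
0.025 42 [-0.008   0.0076] [0.0268 0.0287]
0.03 41 [-0.0086  0.0082] [0.0266 0.0284]
0.035 41 [-0.0096  0.0076] [0.0273 0.0286]
0.04 39 [-0.0095  0.0082] [0.0264 0.0283]
0.045 32 [-0.0098  0.0076] [0.0263 0.0285]
0.05 9 [-0.0057  0.0055] [0.0258 0.0272]
0.055 14 [-0.0092  0.0057] [0.0201 0.0226]
dp [ 0.156 -0.231  1.512] turn [-0.025 -0.129 -0.034] rows>= 6.0
dp [ 0.192 -0.234  1.494] turn [-0.025 -0.129 -0.034] rows>= 6.0
dp [ 0.368 -0.275  0.852] turn [-0.025 -0.129 -0.034] rows>= 4.0
```

Run:
```python
from h import *
a=np.radians(16.2);u=np.array([np.cos(a),np.sin(a)]);T=tool(a,np.radians(38))
p=np.array([*(np.array([.5358,-.0661])-.010*u),.0175])
q=p-T[:,2]*.08; go(q,T)
go(p,T,(q,T)); go(p+[0,0,.2],T,(p,T))
```

```text
dp [ 0.272 -0.26   1.04 ] turn [-0.024 -0.096 -0.035] rows>= 4.0
dp [-0.    -0.     0.533] turn [0. 0. 0.] rows>= 2.0
dp [-0.821  0.    -1.051] turn [0. 0. 0.] rows>= 5.0
```

Call:
{"method": "play_rows", "body": {"dp": [[0.07,-0.07,0.25],[0.14,-0.13,0.5],[0.2,-0.2,0.75],[0.27,-0.26,1],[0.27,-0.26,1],[0.27,-0.26,1]], "turn": [[-0.01,-0.05,-0.02],[-0.024,-0.096,-0.035],[-0.024,-0.096,-0.035],[-0.024,-0.096,-0.035],[-0.024,-0.096,-0.035],[-0.024,-0.096,-0.035]], "hand": [1,1,1,1,1,1]}}

```text
time_s: 5.03
ee_pos: [0.5358, 0.0046, 0.26]
ee_rot: [-0.321, 2.526, 0.091]
wrist_force: [-0.9, 0.3, 0.4]
finger_gap: 0.0854
finger_force: 0.0
```

```bash
cat > f.py <<'E'
from h import *
a=np.radians(16.2);u=np.array([np.cos(a),np.sin(a)]);T=tool(a,np.radians(38))
c=cam('wrist');r=robot.trace(c,'syringe')
if r:
    P=cloud(c,r[0]['mask']);P=P[(P[:,2]>.015)&(P[:,2]<.035)];print(r[0]['p'],cv2.minAreaRect((P[:,:2]*1000).astype(np.float32)),np.percentile(P[:,2],95))
p=np.array([*(np.array([.5358,-.0661])-.010*u),.0175]);print(p,robot.get_obs()['ee_pos'])
go(p,T)
E
python3 f.py
```

```text
0.9 ((556.6851196289062, -60.090938568115234), (73.07745361328125, 17.57270622253418), 16.202045440673828) 0.028691815042967205
[ 0.52619706 -0.06888991  0.0175    ] [0.53519092 0.00423296 0.25942134]
dp [ 1.055 -0.45   1.236] turn [-0.011 -0.032 -0.011] rows>= 7.0
```

The arm didn't end where I commanded it. I'll check the joint state before going on.

Run:
```python
from h import *
np.set_printoptions(precision=3,suppress=True)
o=robot.get_obs()
for k,v in o.items(): print(k,np.array(v))
```

```text
time_s 5.1333
joint_pos [-0.396  0.232  2.047  0.786  0.494 -2.854]
dq [-0.019 -0.013  0.028 -0.01   0.009  0.001]
joint_efforts [  0.304 -26.022 -14.323   0.944  -0.587  -0.001]
ee_pos [0.535 0.004 0.259]
ee_rot [-0.32   2.527  0.092]
wrist_force [-0.222  0.182 -0.332]
wrist_torque [-0.055  0.205  0.031]
finger_force 0.0
finger_gap 0.08548684250669807
```

Call:
{"method": "play_rows", "body": {"dp": [[0,0,0],[0,0,0]], "turn": [[0,0,0],[0,0,0]], "hand": [1,1]}}

```text
time_s: 5.3
ee_pos: [0.5341, 0.0039, 0.2593]
ee_rot: [-0.318, 2.528, 0.092]
wrist_force: [-0.9, 0.0, -0.9]
finger_gap: 0.0855
finger_force: 0.0
```

Joint 6 hit its range limit, so I need the half-turned grasp. I'll turn +180° about tool z, which unwinds joint 6.

Call:
{"method": "play_rows", "body": {"dp": [[0,0,0],[0,0,0],[0,0,0],[0,0,0],[0,0,0],[0,0,0],[0,0,0],[0,0,0],[0,0,0],[0,0,0],[0,0,0],[0,0,0],[0,0,0],[0,0,0],[0,0,0],[0,0,0],[0,0,0],[0,0,0]], "turn": [[0,0,0.06],[0,0,0.12],[0,0,0.18],[0,0,0.24],[0,0,0.3],[0,0,0.36],[0,0,0.42],[0,0,0.48],[0,0,0.54],[0,0,0.6],[0,0,0.66],[0,0,0.72],[0,0,0.78],[0,0,0.84],[0,0,0.9],[0,0,0.96],[0,0,1],[0,0,1]], "hand": [1,1,1,1,1,1,1,1,1,1,1,1,1,1,1,1,1,1]}}

```text
time_s: 6.8
ee_pos: [0.5342, 0.0036, 0.2597]
ee_rot: [2.233, 1.689, 0.791]
wrist_force: [0.3, 0.2, 0.2]
finger_gap: 0.0854
finger_force: 0.0
```

Run:
```python
from h import *
from scipy.optimize import least_squares
np.set_printoptions(precision=4,suppress=True)
o=robot.get_obs();print(o['joint_pos'],o['ee_pos'],o['ee_rot'])
S=[([.99,.527,1.433,0,1.181,-.178],[.245,.575,.2313]),([-.396,.232,2.047,.786,.494,-2.854],[.535,.004,.259]),(o['joint_pos'],o['ee_pos'])]
def fk(q,k):
    a,l1,l2,d,L,e=k
    A=R.from_euler('z',q[0]).as_matrix()@R.from_euler('y',q[1]).as_matrix()
    B=A@R.from_euler('y',q[2]).as_matrix()
    C=B@R.from_euler('zyz',[0,0,0]).as_matrix()@R.from_euler('ZYZ',[q[3],q[4],q[5]+np.pi/2]).as_matrix()
    p=np.array([0,0,d])+A@[0,0,l1]+B@[e,0,l2]+C@[0,0,L]+R.from_euler('z',q[0]).as_matrix()@[a,0,0]
    return p,C
print(fk(o['joint_pos'],np.zeros(6))[1]); print(R.from_rotvec(o['ee_rot']).as_matrix())
f=lambda k:np.r_[np.concatenate([fk(q,k)[0]-p for q,p in S]),1e-4*k[0],1e-4*k[5]]
s=least_squares(f,[0,.4,.4,.3,.3,0]);print(s.x,s.fun)
```

```text
[-0.3985  0.2302  2.0493  0.7866  0.4943 -0.7581] [0.5342 0.0036 0.2597] [2.2327 1.6892 0.7909]
[[ 0.189   0.8166  0.5454]
 [ 0.9418 -0.3079  0.1348]
 [ 0.278   0.4882 -0.8273]]
[[ 0.189   0.8166  0.5454]
 [ 0.9418 -0.3079  0.1348]
 [ 0.278   0.4882 -0.8273]]
[-0.0398  0.2874  0.836   1.5693  0.6267  0.6944] [ 0.0925 -0.0607 -0.      0.0001  0.0001  0.0004 -0.0001 -0.0001 -0.0004
 -0.      0.0001]
```

Run:
```python
from h import *
a=np.radians(16.2);u=np.array([np.cos(a),np.sin(a)])
for t in(20,38):
    T=tool(a,np.radians(t),1)
    p=np.array([*(np.array([.5358,-.0661])-.010*u),.0175]); go(p-T[:,2]*.12,T)
```

```text
dp [-0.827 -0.507  0.466] turn [ 0.07  -0.102  0.483] rows>= 9.0
dp [-0.958 -0.719  0.444] turn [-0.006  0.035  0.487] rows>= 9.0
```

Call:
{"method": "play_rows", "body": {"dp": [[-0.1,-0.06,0.06],[-0.2,-0.12,0.12],[-0.3,-0.18,0.18],[-0.4,-0.25,0.23],[-0.5,-0.3,0.28],[-0.6,-0.37,0.34],[-0.7,-0.43,0.4],[-0.83,-0.51,0.47],[-0.83,-0.51,0.47],[-0.83,-0.51,0.47],[-0.83,-0.51,0.47]], "turn": [[0.01,-0.01,0.05],[0.015,-0.02,0.1],[0.02,-0.03,0.15],[0.03,-0.045,0.21],[0.04,-0.06,0.27],[0.05,-0.07,0.33],[0.055,-0.08,0.38],[0.06,-0.09,0.43],[0.07,-0.102,0.483],[0.07,-0.102,0.483],[0.07,-0.102,0.483]], "hand": [1,1,1,1,1,1,1,1,1,1,1]}}

```text
time_s: 7.72
ee_pos: [0.4876, -0.0813, 0.1293]
ee_rot: [-3.016, -0.434, -0.533]
wrist_force: [0.3, -0.0, -0.3]
finger_gap: 0.0853
finger_force: 0.0
```

```bash
cat > k.py <<'E'
from h import *
from scipy.optimize import least_squares
def fk(q,k):
    a,b,l1,l2,d,L,e=k
    Z=R.from_euler('z',q[0]).as_matrix();A=Z@R.from_euler('y',q[1]).as_matrix();B=A@R.from_euler('y',q[2]).as_matrix()
    C=B@R.from_euler('ZYZ',[q[3],q[4],q[5]+np.pi/2]).as_matrix()
    return np.array([0,0,d])+Z@[a,b,0]+A@[0,0,l1]+B@[e,0,l2]+C@[0,0,L],C
lo=np.array([-3.08,-.75,.22,-1.43,0.,-2.85]);hi=np.array([3.08,2.2,2.44,4.57,2.65,2.85])
def ik(p,Rt,k,q0):
    def f(q):
        x,C=fk(q,k);return np.r_[(x-p)*5,R.from_matrix(Rt.T@C).as_rotvec()]
    s=least_squares(f,np.clip(q0,lo+.01,hi-.01),bounds=(lo,hi));return s.x,np.abs(s.fun).max()
E
cat > l.py <<'E'
from k import *;import json
np.set_printoptions(precision=4,suppress=True)
o=robot.get_obs();print(np.array(o['joint_pos']),o['ee_pos'],o['time_s'])
S=[([.99,.527,1.433,0,1.181,-.178],[.245,.575,.2313]),([-.3985,.2302,2.0493,.7866,.4943,-.7581],[.5342,.0036,.2597]),(list(o['joint_pos']),list(o['ee_pos']))]
f=lambda k:np.r_[np.concatenate([fk(q,k)[0]-p for q,p in S]),1e-3*k[0],1e-3*k[6]]
s=least_squares(f,[0,.11,.4,.4,.3,.2,0]);print(s.x,s.fun)
json.dump(list(s.x),open('kin.json','w'))
E
python3 l.py
```

```text
[-0.5512  0.4734  2.0821  0.6576  0.4269  0.1521] [ 0.4876 -0.0813  0.1293] 7.7167
[-0.0003  0.1107  0.5889  0.3918  0.2745  0.2975  0.1146] [-0.      0.     -0.      0.      0.      0.     -0.     -0.0001 -0.
 -0.      0.0001]
```

```bash
cat > p.py <<'E'
from k import *;import json
np.set_printoptions(precision=2,suppress=True)
k=json.load(open('kin.json'));q0=np.array(robot.get_obs()['joint_pos'])
a=np.radians(16.2);u=np.array([np.cos(a),np.sin(a)]);g=np.array([*(np.array([.5358,-.0661])-.010*u),.0175])
bo=np.array([.5905,-.4027,0]);B=R.from_euler('z',-.328).as_matrix();bx=lambda *v:bo+B@np.array(v)
def seq(t,fl):
    T=tool(a,t,fl);Tb=tool(-.328,t,fl)
    return [('pre',g-T[:,2]*.1,T),('grasp',g,T),('lift',g+[-.05,0,.18],T),('mid',bx(-.2,.051,.2),Tb),('pre2',bx(-.15,.051,.155),Tb),('in',bx(-.018,.051,.15),Tb),('place',bx(-.018,.051,.122),Tb)]
def knob(fl):
    Tb=tool(-.328,np.radians(35),fl);c=bx(-.075,-.052,.148)+.019*Tb[:,2]
    return [('kn',c-.08*Tb[:,2],Tb),('k0',c,Tb)]+[(f'k{x}',c,Tb@R.from_rotvec([0,0,x]).as_matrix()) for x in(.7,1.3)]
if __name__=='__main__':
  for j4,fl in((0.6,0),(.6,1),(3.14,0),(3.14,1)):
   for nm,S in[(f'{t}',seq(np.radians(t),fl)) for t in(20,30,38)]+[('knob',knob(fl))]:
    print('j4',j4,'fl',fl,nm)
    q=q0.copy();q[3]=j4;q[5]=1.3 if fl else -1.8
    if j4>3: q[5]=-1.8 if fl else 1.3
    if nm=='knob': q[0]=-.8
    for n,p,T in S:
        q,e=ik(p,T,k,q);print('  ',n,q,'BAD %.3f'%e if e>.002 else '')
E
python3 p.py
```

```text
j4 0.6 fl 0 20
   pre [-0.51  0.51  2.06  0.56  0.4  -2.85] BAD 0.040
   grasp [-0.42  0.73  1.99  0.62  0.26 -2.85] BAD 0.091
   lift [-0.54  0.31  2.05  0.47  0.59 -2.76] 
   mid [-0.95  0.33  2.    0.38  0.56 -2.49] 
   pre2 [-0.88  0.47  1.93  0.4   0.48 -2.46] 
   in [-0.76  0.6   1.62  0.25  0.61 -2.19] 
   place [-0.76  0.65  1.64  0.27  0.55 -2.21] 
j4 0.6 fl 0 30
   pre [-0.51  0.5   2.09  0.6   0.34 -2.85] BAD 0.206
   grasp [-0.41  0.72  1.99  0.67  0.24 -2.85] BAD 0.244
   lift [-0.55  0.29  2.09  0.6   0.52 -2.85] BAD 0.103
   mid [-0.99  0.32  2.09  0.73  0.43 -2.85] BAD 0.038
   pre2 [-0.91  0.46  2.02  0.79  0.35 -2.85] BAD 0.049
   in [-0.8   0.59  1.75  0.63  0.39 -2.58] 
   place [-0.8   0.64  1.77  0.73  0.34 -2.69] 
j4 0.6 fl 0 38
   pre [-0.5   0.5   2.12  0.63  0.3  -2.85] BAD 0.341
   grasp [-0.4   0.71  1.99  0.7   0.22 -2.85] BAD 0.366
   lift [-0.53  0.28  2.11  0.65  0.47 -2.85] BAD 0.209
   mid [-0.98  0.31  2.11  0.78  0.38 -2.85] BAD 0.147
   pre2 [-0.9   0.45  2.03  0.83  0.31 -2.85] BAD 0.163
   in [-0.8   0.59  1.8   0.92  0.31 -2.85] BAD 0.062
   pl
[... 3402 characters left out ...]
89  0.42  0.1 ] 
   pre2 [-0.94  0.47  2.06  1.05  0.34 -0.01] 
   in [-0.8   0.59  1.75  0.63  0.39  0.56] 
   place [-0.8   0.64  1.77  0.73  0.34  0.45] 
j4 3.14 fl 1 38
   pre [-0.79  0.68  2.34  1.92  0.61 -1.39] 
   grasp [-0.63  0.89  2.22  2.19  0.64 -1.53] 
   lift [-0.73  0.35  2.25  1.34  0.57 -0.63] 
   mid [-1.09  0.35  2.22  1.46  0.44 -0.53] 
   pre2 [-1.    0.51  2.15  1.73  0.4  -0.73] 
   in [-0.83  0.6   1.85  1.29  0.31 -0.11] 
   place [-0.83  0.66  1.86  1.49  0.3  -0.33] 
j4 3.14 fl 1 knob
   kn [-1.1   0.47  1.89  0.95  0.52  0.02] 
   k0 [-1.04  0.62  1.83  1.12  0.43 -0.12] 
   k0.7 [-1.04  0.62  1.83  1.12  0.43  0.58] 
   k1.3 [-1.04  0.62  1.83  1.12  0.43  1.18]
```

Flip=1 is feasible throughout. Going to the pre-grasp pose at 38° tilt.

Run:
```python
from p import *
np.set_printoptions(precision=4,suppress=True)
T=tool(a,np.radians(38),1);go(g-T[:,2]*.08,T)
```

```text
dp [-0.166 -0.009  0.285] turn [0.    0.15  0.002] rows>= 3.0
```

Call:
{"method": "play_rows", "body": {"dp": [[-0.04,0,0.07],[-0.08,0,0.14],[-0.12,-0.01,0.21],[-0.166,-0.01,0.285],[-0.166,-0.01,0.285],[-0.166,-0.01,0.285],[-0.166,-0.01,0.285],[-0.166,-0.01,0.285]], "turn": [[0,0.03,0],[0,0.06,0],[0,0.09,0],[0,0.12,0],[0,0.15,0],[0,0.15,0],[0,0.15,0],[0,0.15,0]], "hand": [1,1,1,1,1,1,1,1]}}

```text
time_s: 8.38
ee_pos: [0.4795, -0.0747, 0.0834]
ee_rot: [-2.845, -0.421, -0.947]
wrist_force: [0.3, 0.6, -0.0]
finger_gap: 0.0854
finger_force: 0.0
```

Run:
```python
from p import *
np.set_printoptions(precision=4,suppress=True)
T=tool(a,np.radians(38),1)
c=cam('wrist')
for r in robot.trace(c,'syringe')[:1]:
    P=cloud(c,r['mask']);P=P[(P[:,2]>.02)&(P[:,2]<.035)];q=P[:,:2]-[.5358,-.0661]
    s,t=q@u,q@[-u[1],u[0]];print(r['p'],s.min(),s.max(),np.percentile(t,[2,50,98]),np.percentile(P[:,2],[50,95]),np.polyfit(s,t,1))
print(robot.get_obs()['joint_pos']);go(g,T);go(g+[0,0,.13],T,(g,T))
```

```text
0.64 -0.05645266990822 0.0577909673530058 [-0.0087 -0.0004  0.0074] [0.0263 0.0285] [-0.0104 -0.0005]
[-0.7388  0.7019  2.3068  1.8967  0.5884 -1.3145]
dp [-0.003  0.072  0.534] turn [-0.014  0.01  -0.002] rows>= 2.0
dp [ 0.534  0.    -0.683] turn [0. 0. 0.] rows>= 4.0
```

Call:
{"method": "play_rows", "body": {"dp": [[0,0,0],[0,0,0]], "turn": [[0,0,0],[0,0,0]], "hand": [1,1]}}

```text
time_s: 8.65
ee_pos: [0.4799, -0.074, 0.0837]
ee_rot: [-2.843, -0.419, -0.943]
wrist_force: [-0.6, -1.3, 0.6]
finger_gap: 0.0855
finger_force: 0.0
```

Run:
```python
from p import *
np.set_printoptions(precision=4,suppress=True)
T=tool(a,np.radians(38),1);print(robot.get_obs()['ee_pos'],g-T[:,2]*.08,robot.get_obs()['joint_pos']);go(g,T)
```

```text
[ 0.4799 -0.074   0.0837] [ 0.4789 -0.0826  0.0805] [-0.7359  0.698   2.3037  1.8921  0.5884 -1.3091]
dp [-0.02   0.069  0.535] turn [-0.014  0.009 -0.   ] rows>= 2.0
```

Call:
{"method": "play_rows", "body": {"dp": [[0,0.02,0.1],[-0.01,0.05,0.2],[-0.02,0.07,0.3],[-0.02,0.07,0.4],[-0.02,0.07,0.47],[-0.02,0.07,0.47],[-0.02,0.07,0.47],[-0.02,0.07,0.47]], "turn": [[-0.005,0,0],[-0.01,0.01,0],[-0.014,0.01,0],[-0.014,0.01,0],[-0.014,0.01,0],[-0.014,0.01,0],[-0.014,0.01,0],[-0.014,0.01,0]], "hand": [1,1,1,1,1,1,1,1]}}

```text
time_s: 9.32
ee_pos: [0.5203, -0.0705, 0.0257]
ee_rot: [-2.856, -0.405, -0.986]
wrist_force: [0.7, -0.3, -0.8]
finger_gap: 0.0854
finger_force: 0.0
```

Run:
```python
from p import *
np.set_printoptions(precision=4,suppress=True)
T=tool(a,np.radians(38),1);print(robot.get_obs()['ee_pos'],g);go(g,T)
```

```text
[ 0.5203 -0.0705  0.0257] [ 0.5262 -0.0689  0.0175]
dp [-0.001  0.001  0.068] turn [-0.    -0.001 -0.   ] rows>= 1.0
```

Aligned. Now the final 10 mm, then close.

Call:
{"method": "play_rows", "body": {"dp": [[0,0,0.03],[0,0,0.068],[0,0,0.068],[0,0,0.068],[0,0,0.068],[0,0,0.068],[0,0,0.068],[0,0,0.068],[0,0,0.068],[0,0,0.068],[0,0,0.068],[0,0,0.068]], "turn": [[0,0,0],[0,0,0],[0,0,0],[0,0,0],[0,0,0],[0,0,0],[0,0,0],[0,0,0],[0,0,0],[0,0,0],[0,0,0],[0,0,0]], "hand": [1,1,1,-1,-1,-1,-1,-1,-1,-1,-1,-1]}}

```text
time_s: 10.32
ee_pos: [0.5262, -0.069, 0.0171]
ee_rot: [-2.856, -0.403, -0.986]
wrist_force: [-1.8, -0.8, 4.4]
finger_gap: 0.0163
finger_force: 59.4
```

Call:
{"method": "play_rows", "body": {"dp": [[0.13,0,-0.17],[0.27,0,-0.34],[0.4,0,-0.51],[0.53,0,-0.68],[0.66,0,-0.85],[0.66,0,-0.85],[0.66,0,-0.85],[0.66,0,-0.85]], "turn": [[0,0,0],[0,0,0],[0,0,0],[0,0,0],[0,0,0],[0,0,0],[0,0,0],[0,0,0]], "hand": [-1,-1,-1,-1,-1,-1,-1,-1]}}

```text
time_s: 10.98
ee_pos: [0.5259, -0.0696, 0.1788]
ee_rot: [-2.857, -0.406, -0.988]
wrist_force: [0.4, 0.5, -0.7]
finger_gap: 0.0161
finger_force: 58.9
```

```bash
cat > m.py <<'E'
from p import *
np.set_printoptions(precision=4,suppress=True)
o=robot.get_obs();print(o['ee_pos'],np.array(o['joint_pos']),o['finger_gap'])
Tb=tool(-.328,np.radians(38),1);go(bx(-.2,.051,.2),Tb)
c=cam('wrist');save(c,'w2.png');Tm=R.from_rotvec(o['ee_rot']).as_matrix()
r=robot.trace(c,'syringe')
if r:
    P=cloud(c,r[0]['mask']);Q=(P-o['ee_pos'])@Tm;print(r[0]['p'],r[0]['uv'],len(P),np.percentile(Q,[2,50,98],axis=0))
    # extent along heading / vertical in world
    P=P[np.linalg.norm(P-o['ee_pos'],axis=1)<.13];w=P-P.mean(0);v=np.linalg.svd(w,full_matrices=False)[2][0];print('axis world',v,'ext',(w@v).min(),(w@v).max(),P.mean(0),'tilt deg',np.degrees(np.arcsin(v[2])))
E
python3 m.py
```

```text
[ 0.5259 -0.0696  0.1788] [-0.6364  0.4378  2.1634  1.4036  0.5208 -0.6077] 0.016133981305790142
dp [-0.78   1.21  -0.791] turn [-0.179 -0.001  0.229] rows>= 6.0
0.93 [251.5, 234.0] 5423 [[-0.0305 -0.0077 -0.0333]
 [ 0.0139  0.0004 -0.0006]
 [ 0.0514  0.0082  0.0302]]
axis world [-0.9615 -0.2727 -0.0344] ext -0.05847731824298128 0.055557300580268004 [ 0.5357 -0.067   0.1872] tilt deg -1.969147194321253
```

View pics/w2.png

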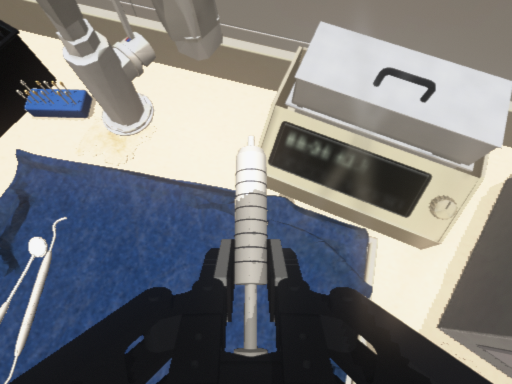

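The wrist view shows the syringe held level between the pads around (250,250), unshifted. Now moving to a stand-off in front of the box.

Run:
```python
from p import *
np.set_printoptions(precision=4,suppress=True)
Tb=tool(-.328,np.radians(38),1);T=tool(a,np.radians(38),1);Th=tool(-.02,np.radians(38),1)
m=bx(-.2,.051,.24);h=np.array([.43,-.16,.23]);print(m)
go(h,Th);go(m,Tb,(h,Th))
for p,t in((h,Th),(m,Tb)): print(ik(p,t,k,q0))
```

```text
[ 0.4176 -0.29    0.24  ]
dp [-0.396  0.404 -0.757] turn [-0.09   0.     0.113] rows>= 4.0
dp [-0.01   0.868 -0.093] turn [-0.091  0.     0.116] rows>= 4.0
(array([-0.9532,  0.2262,  2.2844,  1.2417,  0.5501, -0.4352]), np.float64(1.4105522305740692e-11))
(array([-1.0933,  0.251 ,  2.1729,  1.164 ,  0.483 , -0.1951]), np.float64(7.64169597002839e-13))
```

Call:
{"method": "play_rows", "body": {"dp": [[-0.08,0.08,-0.15],[-0.16,0.16,-0.3],[-0.24,0.24,-0.45],[-0.32,0.32,-0.6],[-0.4,0.4,-0.76],[-0.4,0.4,-0.76],[-0.4,0.4,-0.76]], "turn": [[-0.02,0,0.02],[-0.035,0,0.045],[-0.055,0,0.07],[-0.07,0,0.09],[-0.09,0,0.113],[-0.09,0,0.113],[-0.09,0,0.113]], "hand": [-1,-1,-1,-1,-1,-1,-1]}}

```text
time_s: 11.67
ee_pos: [0.4289, -0.1604, 0.2302]
ee_rot: [2.963, -0.035, 1.022]
wrist_force: [0.4, -0.8, -0.3]
finger_gap: 0.016
finger_force: 58.9
```

Call:
{"method": "play_rows", "body": {"dp": [[0,0.17,-0.02],[0,0.34,-0.04],[0,0.51,-0.06],[0,0.68,-0.08],[-0.01,0.87,-0.09],[-0.01,0.87,-0.09],[-0.01,0.87,-0.09]], "turn": [[-0.02,0,0.02],[-0.035,0,0.045],[-0.055,0,0.07],[-0.07,0,0.09],[-0.09,0,0.116],[-0.09,0,0.116],[-0.09,0,0.116]], "hand": [-1,-1,-1,-1,-1,-1,-1]}}

```text
time_s: 12.25
ee_pos: [0.4179, -0.29, 0.2394]
ee_rot: [2.838, -0.469, 0.978]
wrist_force: [-0.1, 0.5, -0.3]
finger_gap: 0.0163
finger_force: 58.9
```

```bash
cat > n.py <<'E'
from p import *
np.set_printoptions(precision=4,suppress=True)
o=robot.get_obs();print(o['ee_pos'],np.array(o['joint_pos']),o['finger_gap'])
c=cam('wrist');save(c,'w3.png')
box=lambda P:(P-bo)@B
for l in('tray_mid','hood_lip','knob_grip','bin_mid'):
    for r in robot.mark_of(c,l)[:2]:
        o_,d=ray(c,r['uv']);h={'tray_mid':.115,'hood_lip':.172,'knob_grip':.148,'bin_mid':.008}[l]
        print(l,r['p'],np.round(r['uv']),'onz box',box(onz(c,r['uv'],h)),'depth box',box(at(c,r['uv'],dep(c,r['uv']))))
P=box(cloud(c,np.ones((384,512),bool)));np.save('w3.npy',P)
h=P[(P[:,2]>.178)&(P[:,2]<.204)&(abs(P[:,0]+.015)<.03)&(P[:,1]>-.02)&(P[:,1]<.13)]
if len(h)>30: print('plate',len(h),np.polyfit(h[:,1],h[:,0],1),np.percentile(h,[1,50,99],axis=0))
d=P[(P[:,0]<-.03)&(P[:,0]>-.09)&(P[:,1]>-.03)&(P[:,1]<.13)&(P[:,2]>.1)&(P[:,2]<.135)]
hh,e=np.histogram(d[:,2],bins=35,range=(.1,.135));print(hh)
for lo_,hi_ in((.110,.1185),(.1195,.13)):
    q=d[(d[:,2]>lo_)&(d[:,2]<hi_)&(d[:,0]<-.035)&(d[:,0]>-.065)]
    if len(q): hy,_=np.histogram(q[:,1],bins=32,range=(-.03,.13));print(lo_,hy)
for r in robot.trace(c,'knob_grip')[:1]:
    K=box(cloud(c,r['mask']));print('knob',r['p'],len(K),np.percentile(K,[2,50,98],axis=0))
    n=np.array([-np.sin(np.radians(35)),0,np.cos(np.radians(35))]);print('along n',np.percentile(K@n,[1,25,50,75,99]))
E
python3 n.py
```

```text
[ 0.4179 -0.29    0.2394] [-1.0942  0.2529  2.1721  1.1647  0.486  -0.1962] 0.016330963885255418
tray_mid 0.76 [249.  92.] onz box [-0.001   0.0537  0.115 ] depth box [-0.0012  0.0537  0.1153]
hood_lip 0.7 [255.  64.] onz box [-0.0134  0.0472  0.172 ] depth box [-0.0164  0.0473  0.1753]
knob_grip 0.62 [362. 138.] onz box [-0.0781 -0.0524  0.148 ] depth box [-0.0817 -0.0498  0.1542]
plate 2796 [ 0.0105 -0.0149] [[-0.0158 -0.0008  0.1783]
 [-0.0143  0.0512  0.1918]
 [-0.0129  0.1035  0.2037]]
[  34   35   25   33   32   37   25   31   27   32   32   32   31  135
  917 1192  299   40   26   38   56  196 1159 1160  190   53   49   44
   57   56   44   49   40   33   39]
0.11 [  7  36  52  63  48   0   0  20 123 113 118 116 109 123 123  88  85 122
  97 123 121 113 112 115  14   0   0   0   0   0   0   0]
0.1195 [135 105  87  97  67 120 121 118   0   0   0   0   0   0   0   0   0   0
   0   0   0   0   0   0  87 121 117 115  39   0   0   0]
knob 0.9 2614 [[-0.1037 -0.0741  0.1149]
 [-0.0693 -0.0453  0.1389]
 [-0.044  -0.0278  0.1699]]
along n [0.1355 0.1407 0.1574 0.1723 0.1745]
```

View pics/w3.png

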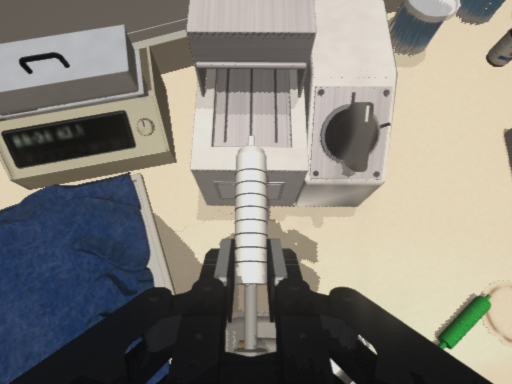

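The box sits where I fitted it: hood plate at (250,50), tray at (250,95), knob at (350,135). Now to come in level in front of the hood and slide in.

Run:
```python
from p import *
np.set_printoptions(precision=4,suppress=True)
Tb=tool(-.328,np.radians(38),1)
A_,C_,D_=bx(-.15,.05,.147),bx(-.018,.05,.147),bx(-.018,.05,.1225)
go(A_,Tb);go(C_,Tb,(A_,Tb));go(D_,Tb,(C_,Tb))
q=q0
for x in np.linspace(-.15,-.018,4): q,e=ik(bx(x,.05,.147),Tb,k,q);print(q,e>.002)
```

```text
dp [-0.117  0.015  0.698] turn [-0.001 -0.    -0.   ] rows>= 3.0
dp [ 0.693 -0.     0.542] turn [0. 0. 0.] rows>= 4.0
dp [-0.101  0.     0.129] turn [0. 0. 0.] rows>= 1.0
[-0.9992  0.5268  2.1572  1.7877  0.4029 -0.7943] False
[-0.9316  0.5493  2.0557  1.6646  0.3586 -0.5978] False
[-0.8759  0.577   1.9532  1.5024  0.3273 -0.376 ] False
[-0.8294  0.609   1.8488  1.3087  0.3114 -0.1331] False
```

Call:
{"method": "play_rows", "body": {"dp": [[-0.02,0,0.12],[-0.04,0.01,0.24],[-0.06,0.01,0.36],[-0.08,0.015,0.48],[-0.1,0.015,0.6],[-0.117,0.015,0.7],[-0.117,0.015,0.7],[-0.117,0.015,0.7],[-0.117,0.015,0.7]], "turn": [[0,0,0],[0,0,0],[0,0,0],[0,0,0],[0,0,0],[0,0,0],[0,0,0],[0,0,0],[0,0,0]], "hand": [-1,-1,-1,-1,-1,-1,-1,-1,-1]}}

```text
time_s: 13.3
ee_pos: [0.4646, -0.3082, 0.1477]
ee_rot: [2.835, -0.47, 0.979]
wrist_force: [-0.0, 0.2, -0.2]
finger_gap: 0.0164
finger_force: 59.0
```

Run:
```python
from p import *
np.set_printoptions(precision=4,suppress=True)
Tb=tool(-.328,np.radians(38),1);o=robot.get_obs();print((o['ee_pos']-bo)@B,o['finger_gap'],o['wrist_force'])
go(bx(-.018,.05,.147),Tb)
```

```text
[-0.1496  0.0489  0.1477] 0.016361261763585544 [-0.0244  0.1734 -0.2042]
dp [ 0.688 -0.007  0.545] turn [-0.    -0.001 -0.   ] rows>= 4.0
```

Call:
{"method": "play_rows", "body": {"dp": [[0.07,0,0.055],[0.14,0,0.11],[0.21,0,0.165],[0.28,0,0.22],[0.345,0,0.273],[0.415,0,0.33],[0.485,0,0.385],[0.555,0,0.44],[0.62,0,0.49],[0.69,0,0.545],[0.69,0,0.545],[0.69,0,0.545],[0.69,0,0.545]], "turn": [[0,0,0],[0,0,0],[0,0,0],[0,0,0],[0,0,0],[0,0,0],[0,0,0],[0,0,0],[0,0,0],[0,0,0],[0,0,0],[0,0,0],[0,0,0]], "hand": [-1,-1,-1,-1,-1,-1,-1,-1,-1,-1,-1,-1,-1]}}

```text
time_s: 14.38
ee_pos: [0.5887, -0.3507, 0.1473]
ee_rot: [2.835, -0.471, 0.978]
wrist_force: [-0.6, -0.2, -0.9]
finger_gap: 0.0161
finger_force: 58.9
```

Run:
```python
from p import *
np.set_printoptions(precision=4,suppress=True)
Tb=tool(-.328,np.radians(38),1);o=robot.get_obs();print((o['ee_pos']-bo)@B,o['finger_gap'],np.array(o['wrist_force']))
go(bx(-.018,.05,.1225),Tb)
c=cam('wrist');save(c,'w4.png')
```

```text
[-0.0185  0.0487  0.1473] 0.016096701337279147 [-0.6402 -0.1925 -0.9057]
dp [-0.099 -0.009  0.132] turn [-0.    -0.001 -0.   ] rows>= 1.0
```

View pics/w4.png

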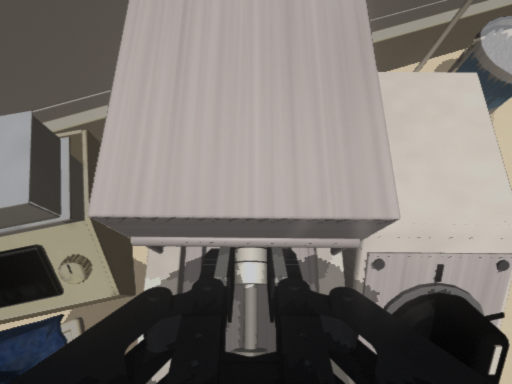

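The syringe is under the hood between the fingers at (250,265). Lower and release with a small opening.

Call:
{"method": "play_rows", "body": {"dp": [[-0.02,0,0.03],[-0.05,0,0.06],[-0.075,0,0.095],[-0.1,0,0.128],[-0.1,0,0.128],[-0.1,0,0.128],[-0.1,0,0.128]], "turn": [[0,0,0],[0,0,0],[0,0,0],[0,0,0],[0,0,0],[0,0,0],[0,0,0]], "hand": [-1,-1,-1,-1,-1,-1,-1]}}

```text
time_s: 15.02
ee_pos: [0.5892, -0.3512, 0.1226]
ee_rot: [2.835, -0.471, 0.978]
wrist_force: [-1.4, 0.1, -0.1]
finger_gap: 0.0163
finger_force: 59.0
```

Call:
{"method": "play_rows", "body": {"dp": [[0,0,0],[0,0,0],[0,0,0],[0,0,0],[0,0,0]], "turn": [[0,0,0],[0,0,0],[0,0,0],[0,0,0],[0,0,0]], "hand": [-0.25,-0.25,-0.25,-0.25,-0.25]}}

```text
time_s: 15.43
ee_pos: [0.5897, -0.3512, 0.1226]
ee_rot: [2.834, -0.47, 0.979]
wrist_force: [0.9, -0.3, 0.0]
finger_gap: 0.0322
finger_force: 0.0
```

Released. Retreat along the tool axis and look.

Call:
{"method": "play_rows", "body": {"dp": [[0,0,-0.07],[0,0,-0.15],[0,0,-0.27],[0,0,-0.4],[0,0,-0.55],[0,0,-0.7],[0,0,-0.85],[0,0,-1],[0,0,-1],[0,0,-1]], "turn": [[0,0,0],[0,0,0],[0,0,0],[0,0,0],[0,0,0],[0,0,0],[0,0,0],[0,0,0],[0,0,0],[0,0,0]], "hand": [-0.25,-0.25,-0.25,-0.25,-0.25,-0.25,-0.25,-0.25,-0.25,-0.25]}}

```text
time_s: 16.27
ee_pos: [0.502, -0.3218, 0.2416]
ee_rot: [2.832, -0.47, 0.981]
wrist_force: [0.1, -0.2, 0.4]
finger_gap: 0.0319
finger_force: 0.0
```

```bash
cat > v.py <<'E'
from p import *
np.set_printoptions(precision=4,suppress=True)
box=lambda P:(P-bo)@B
o=robot.get_obs();print(box(o['ee_pos']),np.array(o['joint_pos']),o['time_s'])
c=cam('wrist');save(c,'w5.png')
for r in robot.trace(c,'syringe')[:1]:
    P=box(cloud(c,r['mask']));print('syr',r['p'],r['uv'],len(P),np.percentile(P,[2,50,98],axis=0))
for r in robot.mark_of(c,'knob_grip')[:2]: print(r['p'],r['uv'],box(onz(c,r['uv'],.148)))
for r in robot.trace(c,'knob_grip')[:1]:
    K=box(cloud(c,r['mask']));t=np.radians(35);n=np.array([-np.sin(t),0,np.cos(t)]);x=np.array([np.cos(t),0,np.sin(t)])
    h=K@n;print('panel n', n@[-.1,0,.085], 'knob n pct',np.percentile(h,[5,50,95]))
    W=K[h>np.percentile(h,98)-.006];s,y=W@x,W[:,1]
    print('wing top n',np.median(W@n),'slope range',np.percentile(s,[1,99]),'y',np.percentile(y,[2,50,98]),'fit',np.polyfit(s,y,1))
    sm=np.mean(np.percentile(s,[1,99]));ym=np.median(y);hg=np.median(W@n)-.010
    print('grip box',x*sm+n*hg+[0,ym,0])
E
python3 v.py
```

```text
[-0.1099  0.0481  0.2416] [-0.9412  0.3467  1.9835  1.0136  0.4314  0.0967] 16.2667
syr 0.66 [249.6, 182.3] 874 [[-0.0646  0.0408  0.1211]
 [-0.0243  0.0487  0.1299]
 [ 0.0013  0.0565  0.1331]]
0.94 [365.8, 231.8] [-0.0769 -0.0495  0.148 ]
panel n 0.12698556739966893 knob n pct [0.1374 0.158  0.1738]
wing top n 0.1727768702887714 slope range [-0.008   0.0529] y [-0.0572 -0.0501 -0.0448] fit [-0.0106 -0.0502]
grip box [-0.075  -0.0501  0.1462]
```

View pics/w5.png

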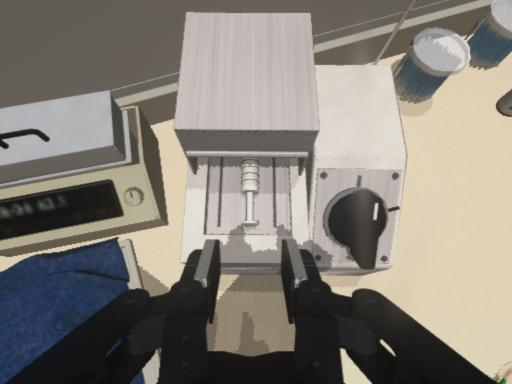

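The view shows the syringe flat and straight on the tray at (250,190), its rear end at x≈-65 mm so its centre is at about -7 mm. The knob wing is at (370,235). On to the knob.

```bash
cat > kn.py <<'E'
from p import *
np.set_printoptions(precision=4,suppress=True)
t=np.radians(35);n=np.array([-np.sin(t),0,np.cos(t)]);x=np.array([np.cos(t),0,np.sin(t)])
K=tool(-.338,t,1);c0=x*.0225+n*.147+[0,-.050,0];G=bo+B@c0;Pre=bo+B@(c0+.09*n)
o=robot.get_obs();print((o['ee_pos']-bo)@B,o['finger_gap'],'G',G,'Pre',Pre)
go(Pre,K);go(G,K)
q=q0
for p,T in((Pre,K),(G,K),(G,K@R.from_rotvec([0,0,1.4]).as_matrix())): q,e=ik(p,T,k,q);print(q,e)
E
python3 kn.py
```

```text
[-0.1097  0.0485  0.2394] 0.03229274259382826 G [ 0.512  -0.4288  0.1333] Pre [ 0.4632 -0.4122  0.207 ]
dp [-0.173  0.657  0.137] turn [-0.003 -0.025  0.003] rows>= 3.0
dp [-0.205  0.658  0.736] turn [-0.003 -0.025  0.003] rows>= 4.0
[-1.106   0.444   1.8994  0.9277  0.5212  0.0433] 8.326672684688674e-16
[-1.0328  0.6204  1.8408  1.1309  0.4179 -0.1235] 1.2999484821918372e-09
[-1.0328  0.6204  1.8408  1.1309  0.4179  1.2765] 5.672061344807319e-15
```

Call:
{"method": "play_rows", "body": {"dp": [[-0.03,0.11,0.02],[-0.06,0.22,0.04],[-0.09,0.33,0.07],[-0.12,0.44,0.09],[-0.145,0.55,0.11],[-0.173,0.657,0.137],[-0.173,0.657,0.137],[-0.173,0.657,0.137],[-0.173,0.657,0.137]], "turn": [[0,0,0],[0,-0.01,0],[0,-0.02,0],[-0.003,-0.025,0.003],[-0.003,-0.025,0.003],[-0.003,-0.025,0.003],[-0.003,-0.025,0.003],[-0.003,-0.025,0.003],[-0.003,-0.025,0.003]], "hand": [0.1,0.1,0.1,0.1,0.1,0.1,0.1,0.1,0.1]}}

```text
time_s: 17.22
ee_pos: [0.4629, -0.4113, 0.2075]
ee_rot: [2.863, -0.488, 0.904]
wrist_force: [-0.5, 1.3, -0.3]
finger_gap: 0.047
finger_force: 0.0
```

```bash
python3 kn.py; python3 v.py | tail -4
```

```text
[-0.118  -0.0493  0.2075] 0.0469743358803459 G [ 0.512  -0.4288  0.1333] Pre [ 0.4632 -0.4122  0.207 ]
dp [0.001 0.005 0.005] turn [-0.001 -0.     0.   ] rows>= 1.0
dp [0.001 0.002 0.605] turn [-0.001 -0.     0.   ] rows>= 3.0
[-1.106   0.444   1.8994  0.9277  0.5212  0.0433] 6.938893903907228e-16
[-1.0328  0.6204  1.8408  1.1309  0.4179 -0.1235] 1.3008477628417836e-09
[-1.0328  0.6204  1.8408  1.1309  0.4179  1.2765] 6.106226635438361e-15
syr 0.77 [138.5, 154.6] 1313 [[-0.0645  0.0402  0.1158]
 [-0.0245  0.0469  0.1293]
 [ 0.0043  0.0559  0.1331]]
0.81 [252.2, 208.3] [-0.0783 -0.0505  0.148 ]
```

Call:
{"method": "play_rows", "body": {"dp": [[0,0,0.1],[0,0,0.2],[0,0,0.3],[0,0,0.4],[0,0,0.5],[0,0,0.6],[0,0,0.6],[0,0,0.6]], "turn": [[0,0,0],[0,0,0],[0,0,0],[0,0,0],[0,0,0],[0,0,0],[0,0,0],[0,0,0]], "hand": [0.1,0.1,0.1,0.1,0.1,0.1,0.1,0.1]}}

```text
time_s: 18.08
ee_pos: [0.512, -0.4285, 0.1342]
ee_rot: [2.862, -0.486, 0.904]
wrist_force: [-0.4, 0.5, -0.7]
finger_gap: 0.0471
finger_force: 0.0
```

Call:
{"method": "play_rows", "body": {"dp": [[0,0,0],[0,0,0],[0,0,0],[0,0,0],[0,0,0],[0,0,0],[0,0,0]], "turn": [[0,0,0],[0,0,0],[0,0,0],[0,0,0],[0,0,0],[0,0,0],[0,0,0]], "hand": [-1,-1,-1,-1,-1,-1,-1]}}

```text
time_s: 18.67
ee_pos: [0.511, -0.4308, 0.1359]
ee_rot: [2.857, -0.488, 0.904]
wrist_force: [-5.0, -1.7, 4.0]
finger_gap: 0.0131
finger_force: 59.2
```

Call:
{"method": "play_rows", "body": {"dp": [[0,0,0],[0,0,0],[0,0,0],[0,0,0],[0,0,0],[0,0,0],[0,0,0],[0,0,0],[0,0,0],[0,0,0],[0,0,0],[0,0,0],[0,0,0],[0,0,0],[0,0,0]], "turn": [[0,0,0.04],[0,0,0.08],[0,0,0.12],[0,0,0.16],[0,0,0.2],[0,0,0.24],[0,0,0.28],[0,0,0.32],[0,0,0.36],[0,0,0.4],[0,0,0.44],[0,0,0.48],[0,0,0.52],[0,0,0.56],[0,0,0.59]], "hand": [-1,-1,-1,-1,-1,-1,-1,-1,-1,-1,-1,-1,-1,-1,-1]}}

```text
time_s: 19.92
ee_pos: [0.5088, -0.4328, 0.1348]
ee_rot: [-1.955, 1.971, -0.794]
wrist_force: [-12.0, -5.5, 1.7]
finger_gap: 0.0132
finger_force: 59.4
```

Call:
{"method": "play_rows", "body": {"dp": [[0,0,0],[0,0,0],[0,0,0],[0,0,0],[0,0,0]], "turn": [[0,0,0.015],[0,0,0.03],[0,0,0.04],[0,0,0.04],[0,0,0.04]], "hand": [-1,-1,-1,-1,-1]}}

```text
time_s: 20.33
ee_pos: [0.5087, -0.4328, 0.1348]
ee_rot: [-1.866, 2.034, -0.774]
wrist_force: [-12.2, -4.6, 2.5]
finger_gap: 0.0129
finger_force: 59.8
```

```bash
cat > t.py <<'E'
from kn import *
o=robot.get_obs();Rm=R.from_rotvec(o['ee_rot']).as_matrix()
print('turn',R.from_matrix(K.T@Rm).as_rotvec(),'tool torque',Rm.T@np.array(o['wrist_torque']),'F',np.array(o['wrist_force']),o['finger_gap'],np.array(o['joint_pos']))
E
python3 t.py|tail -1
python3 - <<'E'
from h import *
cs=[cam(n)['img'][:,:,::-1] for n in('wrist','scene')]
cv2.imwrite('pics/t.png',np.hstack([cv2.resize(cs[0],(400,300)),cv2.resize(cs[1][80:230,200:400],(400,300))]))
E
```

```text
turn [-0.0087  0.006   1.3158] tool torque [-1.6518  0.8735 -0.5852] F [-12.172   -4.5665   2.4892] 0.012850177537175286 [-1.038   0.6174  1.8408  1.1254  0.4124  1.1942]
```

View pics/t.png

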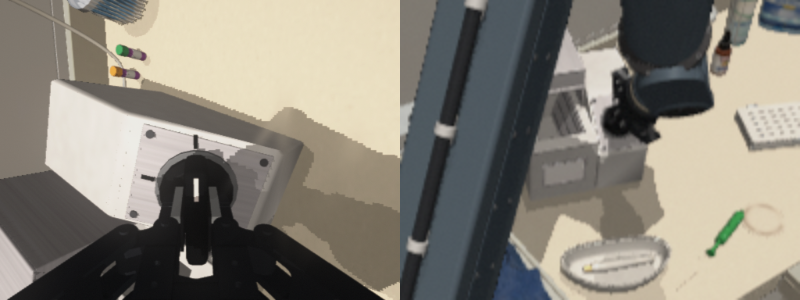

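The knob is turned about 1.31 rad, and the torque rose to 0.59 N·m, above the spring's 0.28, so it is at the stop. I'll give it a slight extra nudge, hold, then turn back home and open.

Call:
{"method": "play_rows", "body": {"dp": [[0,0,0],[0,0,0],[0,0,0],[0,0,0],[0,0,0],[0,0,0]], "turn": [[0,0,0.01],[0,0,0.015],[0,0,0.015],[0,0,0.015],[0,0,0.015],[0,0,0.015]], "hand": [-1,-1,-1,-1,-1,-1]}}

```text
time_s: 20.93
ee_pos: [0.5086, -0.4328, 0.1348]
ee_rot: [-1.835, 2.055, -0.767]
wrist_force: [-11.0, -5.2, 2.2]
finger_gap: 0.0128
finger_force: 65.7
```

```bash
python3 t.py|tail -1
```

```text
turn [-0.0092  0.0057  1.3426] tool torque [-1.6378  1.0115 -1.3496] F [-11.0355  -5.1919   2.2342] 0.012808837699676995 [-1.0378  0.6173  1.8405  1.1232  0.4122  1.2233]
```

Call:
{"method": "play_rows", "body": {"dp": [[0,0,0],[0,0,0],[0,0,0],[0,0,0],[0,0,0],[0,0,0],[0,0,0],[0,0,0],[0,0,0],[0,0,0],[0,0,0],[0,0,0],[0,0,0],[0,0,0],[0,0,0],[0,0,0],[0,0,0]], "turn": [[0,0,-0.04],[0,0,-0.08],[0,0,-0.12],[0,0,-0.16],[0,0,-0.2],[0,0,-0.24],[0,0,-0.28],[0,0,-0.32],[0,0,-0.36],[0,0,-0.4],[0,0,-0.44],[0,0,-0.48],[0,0,-0.52],[0,0,-0.56],[0,0,-0.6],[0,0,-0.63],[0,0,-0.63]], "hand": [-1,-1,-1,-1,-1,-1,-1,-1,-1,-1,-1,-1,-1,-1,-1,-1,-1]}}

```text
time_s: 22.35
ee_pos: [0.5109, -0.4309, 0.1358]
ee_rot: [2.857, -0.531, 0.909]
wrist_force: [-5.0, -2.1, 4.8]
finger_gap: 0.0129
finger_force: 59.3
```

```bash
python3 t.py|tail -1
```

```text
turn [-0.0038  0.0029  0.028 ] tool torque [-0.4175 -0.4815 -0.1208] F [-5.0263 -2.1468  4.7957] 0.012888341612635495 [-1.0359  0.6166  1.8398  1.1288  0.4182 -0.0943]
```

Torque hit 1.35 N·m, so the stop was reached. The knob is back near home; now open, let it settle, and retreat along the tool axis.

Call:
{"method": "play_rows", "body": {"dp": [[0,0,0],[0,0,0],[0,0,0],[0,0,0],[0,0,0],[0,0,-0.1],[0,0,-0.2],[0,0,-0.35],[0,0,-0.5],[0,0,-0.65],[0,0,-0.8],[0,0,-0.9],[0,0,-0.9],[0,0,-0.9]], "turn": [[0,0,0],[0,0,0],[0,0,0],[0,0,0],[0,0,0],[0,0,0],[0,0,0],[0,0,0],[0,0,0],[0,0,0],[0,0,0],[0,0,0],[0,0,0],[0,0,0]], "hand": [0.1,0.1,0.1,0.1,0.1,0.1,0.1,0.1,0.1,0.1,0.1,0.1,0.1,0.1]}}

```text
time_s: 23.52
ee_pos: [0.4385, -0.4038, 0.2457]
ee_rot: [2.859, -0.533, 0.91]
wrist_force: [-0.4, 0.5, -0.0]
finger_gap: 0.0471
finger_force: 0.0
```

```bash
cp pics/w5.png pics/w5old.png; python3 v.py; mv pics/w5.png pics/w6.png
```

```text
[-0.1435 -0.05    0.2457] [-1.1486  0.3505  1.9142  0.8387  0.5943  0.1464] 23.5167
syr 0.88 [368.5, 375.6] 307 [[-0.2702 -0.1868  0.006 ]
 [-0.2611 -0.1765  0.0153]
 [-0.251  -0.166   0.0185]]
0.76 [251.4, 187.7] [-0.0756 -0.0513  0.148 ]
0.47 [151.8, 133.6] [-0.018  0.041  0.148]
panel n 0.12698556739966893 knob n pct [0.137  0.1418 0.1738]
wing top n 0.1728150156490393 slope range [-0.0084  0.0529] y [-0.0586 -0.0519 -0.0453] fit [-0.0073 -0.0518]
grip box [-0.0751 -0.0519  0.1461]
```

View pics/w6.png

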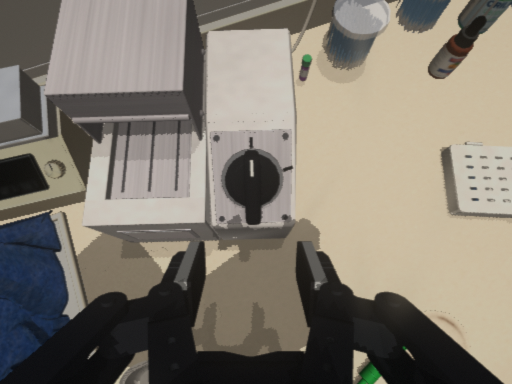

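The tray is empty and level (150,155), the knob is home (250,185), and only the green decoy is still found as a syringe. The robot is clear, so I'm handing in.

```bash
python3 -c "
from workcell import robot
print(robot.hand_in())"
```

```text
the job is handed in; nothing more can be done
None
```

The syringe was tipped off the tray (last view: tray empty and level, knob home, arm clear); I did not see it in the bin, and the job was handed in at about 24 s with no verdict returned.

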